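# Lock the extraction hood onto the fume arm

### The job

Fit the loose fume-extraction hood to the arm over the circuit board: offer its neck up into the collar from below, feel for the notches, push gently up against the sprung seal and twist it anticlockwise (seen from above) until the lugs come up against their stops and drop into their pockets. Let go so that the hood hangs locked, level and still; never force it or lean on the arm, and leave the board and everything else on the bench where it is.

Things in the scene. Friction and masses are not known exactly. Their poses are not given: they have to be found in the camera images.
- hood: Loose extraction hood, aluminium bell with black neck and blue handle, 0.17-0.34 kg, standing mouth down. Origin: centre of its open mouth (underside); z up its axis; handle towards its -x. Outer radius 56 mm at the mouth, 37 mm at z 50 to 64 mm, where a flat shoulder ends the bell; above it the neck, radius 25 mm, to z = 87 mm. Three brass lugs on the neck.
- hood_grip (a point): Grip point in the handle, at (-100, 0, 50) mm of the hood, axes the hood's. The handle is a flat-sided bar along x, 22 mm wide (y), 26 mm high (z 37 to 63 mm), from x = -60 to -146 mm; it is gripped from above, across y. Grip it firmly: with the neck pushed up on the seal the hood tends to tip in the grip.
- hood_neck (a point): Centre of the top rim of the hood's neck, at (0, 0, 87) mm of the hood, axes the hood's.
- hood_lug (a point): Middle of the underside of the lug over the handle, at (-31, 0, 78) mm of the hood. The lugs reach from the neck to radius 33.5 mm, are 10.5 mm wide and 5 mm thick (z 78 to 83 mm); the other two stand 120 degrees to either side. A white tick on the hood's shoulder marks each lug.
- stand: Fixed fume arm: 50 mm aluminium swan-neck pipe that rises from a round foot, bends over (485 mm high) and comes straight down to a grey collar, 88 mm across and 33 mm tall. Origin on the bench below the collar's axis, z up; the foot (radius 60 mm) and upright stand at (130, -130) mm of this frame. Above the collar the pipe flares to radius 36 mm. It may be loaded with 40 N, all contacts added up.
- collar_mouth (a point): Centre of the collar's open lower face, 205 mm above the bench; axes those of stand. Bore radius 35.5 mm; ledges around its lower rim reach inwards to radius 27.5 mm, broken by three notches for the lugs, 120 degrees apart. With lugs against the undersides of the ledges the hood's origin is 83 mm below this point; its shoulder meets the collar at 64 mm below.
- collar_notch (a point): Nominal middle of one notch, level with the mouth, bearing 150 degrees anticlockwise from the stand's +x, radius 31 mm. The collar sits on a stiff swivel (0.8 N m): the true notch is up to 17 degrees to either side of this, not reported, to be felt for (or seen: a white stripe on the collar's outside over each). Notches are 30 degrees wide; a lug passes if within about 4 degrees.
- collar_seal (a point): Middle of the sprung rubber seal's underside at rest, 11 mm above the mouth. The neck meets it with the hood's origin 76 mm below the mouth; it yields 12 mm, pushing back 2 N at first and about 4 N with the lugs clear of the ledges. They are clear, free to turn, with the hood's origin 69 mm (up to 64 mm) below the mouth.
- collar_pocket (a point): Nominal floor of the locking pocket for the lug at the nominal notch, 5 mm above the mouth, on the same swivel. Turned anticlockwise from above, a lug is over its pocket 49 to 55 degrees past the notch's middle, where a solid stop ends the turn (1 N m of twist on it loads the lugs with 33 N). The pocket is 4 mm lower than the ledge: hood origin then 73 mm below the mouth.
- board: Green circuit board in a low metal holder, 125 x 104 mm, 30 mm high, on the bench below the collar. Origin: centre of its underside. Leave in place.
- reel: Solder reel, 60 mm across, 42 mm high, on the robot's side of the bench. Origin: centre of its underside. Leave in place.
- tape: Roll of beige tape lying flat, 96 mm across, 24 mm high. Origin: centre of its underside. Leave in place.
- driver: Screwdriver lying on the bench near the robot. Leave in place.
- flux: Small white bottle with red cap, 34 mm across, 75 mm high. Origin: centre of its underside. Leave in place.
Not all that is in view belongs to the job. Leave any turquoise look-alike of the hood alone.

How it is judged:
At the end, for the whole second after the job is handed in: The hood hangs in the collar by its lugs, in their pockets: neck within 5 mm of the collar's axis, hood origin 71 to 75.5 mm below the collar's mouth, hood upright within 0.06 rad, at rest and released (horizontal distance between hood_neck and collar_mouth below 0.005 m and z of hood in the frame of collar_mouth between -0.0755 and -0.071 m and angle between hood's own z axis and vertical below 0.06 rad and linear speed of hood below 0.02 m/s and angular speed of hood below 0.1 rad/s); the robot touches nothing.
It fails at once if the hood or the robot pushes on the fume arm with more than 40 N (contact force between stand and anything else above 40 N).
It fails at once if the circuit board, solder reel, tape, screwdriver or bottle is moved by more than 25 mm (distance of any of board, reel, tape, driver, flux from where it was at the start of the episode above 0.025 m).
It also fails if it takes over 72 s, if anything falls off the work surface, if the arm or the gripper's body presses on something with over 40 N, if the wrist force passes 120 N, or if a joint passes its speed limit or range.

### The arm

A 6-joint arm with a two-finger parallel gripper is mounted at the origin on the work surface. World frame = base frame: x ahead of the robot, y to its left, z up, the work surface at z = 0. Lengths are in m, angles in rad, forces in N, time in s.
With the tool pointing down it reaches from about 0.325 to 0.775 m from the base axis. Payload 5.5 kg.
Tool frame: the origin (TCP) lies midway between the tips of the shut fingers; the grasp point (between the pads) lies bot.grasp_offset behind it (bot.grasp_offset is the distance from the TCP to the grasp point, in m); z points along the fingers, y is the direction in which the jaws open and shut (so a half turn about z gives the same grasp; the last joint's range is limited). The gripper opens to 88 mm and grips with 3 to 60 N. Pads are 20 mm wide; open, the fingers measure 115 mm over their backs; the gripper's body (75 mm by 178 mm) begins 61 mm behind the grasp point.
Start: joints at [1.287, 0.091, 1.231, -0, 1.82, -0.057], TCP at [0.135, 0.585, 0.223] pointing down, gripper open.
Joint ranges: [-2.87, 2.87], [-0.86, 2.18], [0.17, 2.46], [-1.51, 4.65], [0.06, 2.69], [-2.65, 2.65]. Speed limits (rad/s): [2.57, 2.57, 3.01, 3.14, 3.14, 3.14].

### API

Orientations are given as a rotation vector (axis times angle).
In Python, from plant import bot, jaws, eyes, workorder, telemetry gives the robot as it stands. Calls block until the motion is done:
- bot.movep(position, orientation): joint-space move of the TCP to a pose.
- bot.line_to(position, attitude=None, vel=0.15): straight line of the TCP; attitude=None keeps the orientation; vel is the mean speed in m/s.
- bot.set_joints(angles): joint-space move.
- jaws.move_gripper(opening, grip_force=None): finger opening in m; grip_force is the grip in N (None keeps the last); returns when the fingers have stopped.
- bot.sleep(seconds).
- bot.inverse_kinematics(position, orientation): joint angles nearest the present ones, or None.
- eyes.camera(name): name is "scene" or "top" or "wrist"; returns a dict with "frame" (420x560x3 uint8, red, green, blue), "K" (3x3 intrinsics, pixels), "xyz" and "orientation" of the camera in the world; the wrist camera has in their place "hand_eye" (4x4, takes a point from camera to tool coordinates, whose origin is the TCP and whose axes are the flange's). Camera axes: x right, y up, looking along -z (the intrinsics and any distortion apply to the point x, -y, -z); pixel columns grow to the right and rows downward; lengths in m; the calibration is good to about 2 mm. The wrist camera is an equidistant fisheye: a pixel r from the principal point sees the ray r / f radians off the axis. A picture is of the moment at which its call begins: read the wrist's pose just before it. There is no depth.
A pose or a line that the arm cannot do raises bot.MotionError and nothing moves.
- workorder.job_done(): hands the job in, once; it reports no verdict.
Readings, each from a call of its own:
- telemetry.current_clock(): time.
- telemetry.current_joint_pos(): joint angles.
- telemetry.current_qvel(): joint speeds.
- telemetry.current_joint_torque(): joint torques, N m.
- telemetry.current_ee_pos(): TCP position.
- telemetry.current_orientation(): TCP orientation.
- telemetry.current_force(): force on the tool from outside, world axes, zero at the start.
- telemetry.current_wrist_torque(): the same for the moment, N m.
- telemetry.current_finger_gap(): finger opening in m.
Only numpy, scipy, OpenCV 4.12 (cv2) and the standard library are available. Lean on these libraries where they do the work, as an engineer would, in place of code of your own. Each camera call takes 0.05 s, during which the arm holds its last target. There are 200 camera calls.

## Working session

There is one attempt and no reset: what is moved stays moved. The work goes in short steps, each a Python script; the robot and the scene stay as the last script left them, time stands still between calls to the robot, and variables do not carry over. Pictures are saved under pics/ and viewed, about 8 in all and at most 12, crops included, and the job is handed in when it is done.

```bash
mkdir -p pics; ls; python3 - <<'E'
from plant import bot,jaws,eyes,telemetry as t
import cv2,numpy as np
for n in("scene","top","wrist"):
    c=eyes.camera(n); cv2.imwrite(f"pics/{n}0.png",c["frame"][:,:,::-1])
    print(n,{k:np.round(v,4).tolist() for k,v in c.items() if k!="frame"})
print(bot.grasp_offset,t.current_orientation(),t.current_clock(),t.current_finger_gap())
E
```

```text
pics
scene {'K': [[521.2968, 0.0, 276.288], [0.0, 521.2968, 216.5529], [0.0, 0.0, 1.0]], 'xyz': [1.2874, -0.779, 1.0585], 'orientation': [0.809, 0.3181, 0.7238]}
top {'K': [[435.7058, 0.0, 273.7689], [0.0, 435.7058, 208.9992], [0.0, 0.0, 1.0]], 'xyz': [0.3104, -0.0508, 1.3385], 'orientation': [0.1678, -0.1255, -1.5689]}
wrist {'K': [[325.1923, 0.0, 279.4017], [0.0, 325.1923, 208.9701], [0.0, 0.0, 1.0]], 'hand_eye': [[0.0009, 0.9668, 0.2554, 0.0687], [1.0, -0.001, 0.0004, 0.0003], [0.0007, 0.2554, -0.9668, -0.1608], [0.0, 0.0, 0.0, 1.0]]}
0.0187 [-3.55517750e-01 -3.12116895e+00  2.36525748e-03] 0.15 0.0881345363631712
```

View pics/scene0.png

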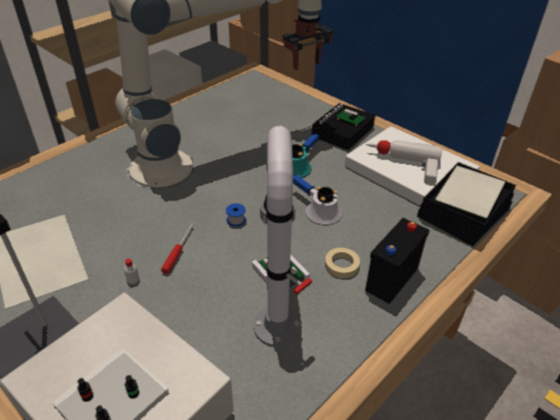

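View pics/top0.png

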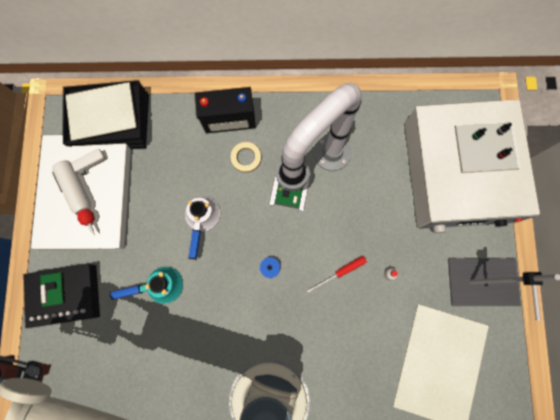

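```bash
cat > h.py <<'E'
from plant import bot,jaws,eyes,workorder,telemetry as t
import cv2,numpy as np
from scipy.spatial.transform import Rotation as R
def ray(c,u,v,T=None):
    K=c["K"]; x=(u-K[0,2])/K[0,0]; y=(v-K[1,2])/K[1,1]
    if "hand_eye" in c:
        r=np.hypot(x,y); s=np.sin(r)/r if r else 1
        d=np.array([x*s,-y*s,-np.cos(r)]); H=np.array(c["hand_eye"]); p,Q=T
        return p+Q.apply(H[:3,3]),Q.apply(H[:3,:3]@d)
    return np.array(c["xyz"]),R.from_rotvec(c["orientation"]).apply([x,-y,-1])
def onz(c,u,v,z,T=None):
    o,d=ray(c,u,v,T); return o+d*(z-o[2])/d[2]
def proj(c,P,T=None):
    K=c["K"]
    if "hand_eye" in c:
        H=np.array(c["hand_eye"]); p,Q=T
        q=H[:3,:3].T@(Q.inv().apply(np.array(P)-p)-H[:3,3])
        a=np.arctan2(np.hypot(q[0],q[1]),-q[2]); n=np.hypot(q[0],q[1])
        return K[0,2]+K[0,0]*a*q[0]/n, K[1,2]-K[1,1]*a*q[1]/n
    q=R.from_rotvec(c["orientation"]).inv().apply(np.array(P)-c["xyz"])
    return K[0,2]-K[0,0]*q[0]/q[2],K[1,2]+K[1,1]*q[1]/q[2]
def pose(): return np.array(t.current_ee_pos()),R.from_rotvec(t.current_orientation())
E
python3 - <<'E'
from h import *
c=eyes.camera("top"); s=eyes.camera("scene")
for n,u,v,z in[("mouth",202,214,0.),("neck",199,209,.087),("hend",194,257,.063),("foot",335,159,.01),("reel",270,267,.04),("board",289,192,.03),("tape",245,157,.02)]: print(n,onz(c,u,v,z).round(3))
for n,u,v,z in[("neck",326,194,.087),("mouth",325,210,0),("hend",296,182,.063)]: print("s",n,onz(s,u,v,z).round(3))
a=cv2.resize(c["frame"][120:270,160:370],None,fx=3.8,fy=3.8,interpolation=3)[:,:,::-1]
b=cv2.resize(s["frame"][110:350,190:400],None,fx=2.5,fy=2.5,interpolation=3)[:,:,::-1]
cv2.imwrite("pics/a.png",a);cv2.imwrite("pics/b.png",b)
E
```

```text
mouth [0.549 0.21  0.   ]
neck [0.548 0.203 0.087]
hend [0.41  0.218 0.063]
foot [ 0.721 -0.209  0.01 ]
reel [ 0.381 -0.005  0.04 ]
board [ 0.611 -0.063  0.03 ]
tape [0.727 0.075 0.02 ]
s neck [0.562 0.197 0.087]
s mouth [0.546 0.221 0.   ]
s hend [0.438 0.201 0.063]
```

View pics/a.png

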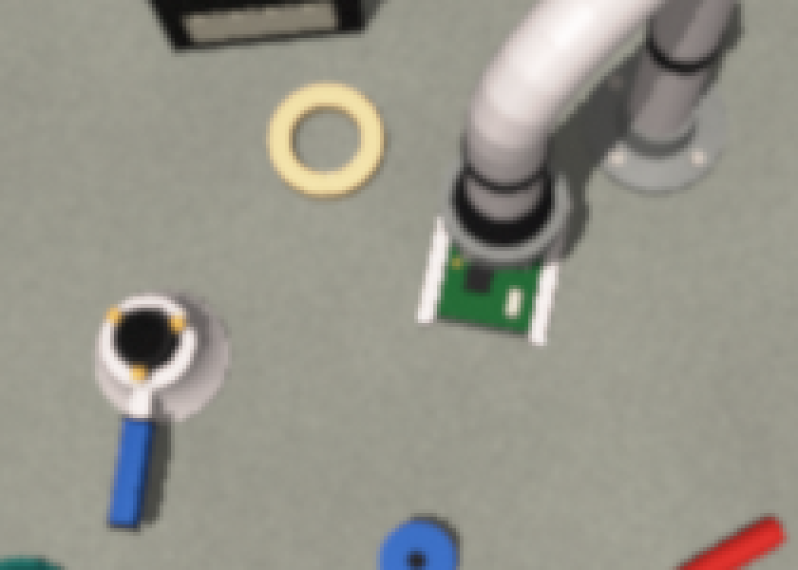

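View pics/b.png

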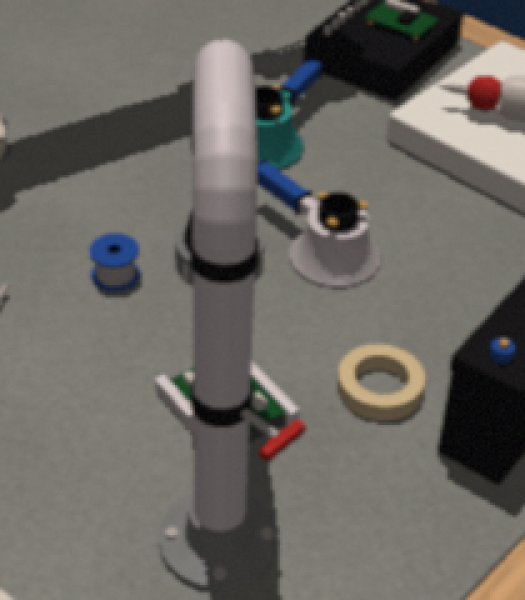

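```bash
cat >> h.py <<'E'
def down(b,tilt=0.):
    "tool orientation: tool x towards world bearing b (rad), z down; tilt swings z away from x (towards horizontal)"
    x=np.array([np.cos(b),np.sin(b),0]); z=np.array([0,0,-1.]); y=np.cross(z,x)
    Q=R.from_matrix(np.c_[x,y,z]); return R.from_rotvec(y*tilt)*Q if tilt else Q
E
python3 - <<'E'
from h import *
c=eyes.camera("top"); f=lambda u,v:(160+u/3.8,120+v/3.8)
fr=onz(c,*f(509,265),.205); print("front",fr, "C0",fr+[.044,0,0])
print("L/R",onz(c,*f(446,205),.225),onz(c,*f(572,205),.225))
print("foot",onz(c,*f(660,193),.0)+[.06,0,0],onz(c,*f(723,125),.0)+[0,.06,0])
print("neck",onz(c,*f(147,341),.087),"lugs",[onz(c,*f(*p),.083).round(3) for p in((113,315),(178,324),(138,373))],"mouth",onz(c,*f(163,356),0),"h",onz(c,*f(124,526),.063),onz(c,*f(139,420),.063))
C=np.array([.63,-.062,.22]); 
for tl in(.7,-.7):
  Q=down(np.radians(150),tl); print(Q.apply([0,0,1]))
for b in(143,150,160,170):
 for d in(.2,.16):
  for z in(.22,.27):
   u=np.array([np.cos(np.radians(b)),np.sin(np.radians(b)),0]);p=C+u*d;p[2]=z
   Q=down(np.radians(b),-.7) 
   for tl in (-.7,.7):
    Q=down(np.radians(b),tl)
    if Q.apply([0,0,1])@u<0: print(b,d,z,tl,bot.inverse_kinematics(p,Q.as_rotvec()) is not None,np.round(proj(eyes.camera("wrist"),C,(p,Q))) )
E
```

```text
front [ 0.57660596 -0.07419164  0.205     ] C0 [ 0.62060596 -0.07419164  0.205     ]
L/R [ 0.61501277 -0.03042887  0.225     ] [ 0.61430603 -0.11783028  0.225     ]
foot [ 0.74545281 -0.20475497  0.        ] [ 0.74406662 -0.19899349  0.        ]
neck [0.546005   0.20347198 0.087     ] lugs [array([0.567, 0.232, 0.083]), array([0.56 , 0.181, 0.083]), array([0.522, 0.21 , 0.083])] mouth [0.54971233 0.20748624 0.        ] h [0.40536024 0.22161979 0.063     ] [0.48779519 0.21265306 0.063     ]
[-0.55790888  0.32210884 -0.76484219]
[ 0.55790888 -0.32210884 -0.76484219]
143 0.2 0.22 -0.7 True [279. 337.]
143 0.2 0.27 -0.7 True [279. 295.]
143 0.16 0.22 -0.7 True [279. 329.]
143 0.16 0.27 -0.7 True [279. 282.]
150 0.2 0.22 -0.7 True [279. 337.]
150 0.2 0.27 -0.7 True [279. 295.]
150 0.16 0.22 -0.7 True [279. 329.]
150 0.16 0.27 -0.7 True [279. 282.]
160 0.2 0.22 -0.7 False [279. 337.]
160 0.2 0.27 -0.7 False [279. 295.]
160 0.16 0.22 -0.7 False [279. 329.]
160 0.16 0.27 -0.7 True [279. 282.]
170 0.2 0.22 -0.7 False [279. 337.]
170 0.2 0.27 -0.7 False [279. 295.]
170 0.16 0.22 -0.7 False [279. 329.]
170 0.16 0.27 -0.7 False [279. 282.]
```

```bash
python3 - <<'E'
from h import *
import json
b=np.radians(150);p=np.array([.62,-.074,0])+.2*np.array([np.cos(b),np.sin(b),0]);p[2]=.27
ims=[]
def shot(n):
    T=pose(); c=eyes.camera("wrist"); np.savez(f"pics/{n}.npz",p=T[0],q=T[1].as_quat(),frame=c["frame"],K=c["K"],hand_eye=c["hand_eye"])
    ims.append(c["frame"]); print(n,T[0].round(4),t.current_clock())
bot.movep(p,down(b,-.7).as_rotvec()); shot("w1")
hb=np.radians(173.5); g=np.array([.547,.205,0])+.1*np.array([np.cos(hb),np.sin(hb),0]); g[2]=.2
bot.movep(g,down(hb).as_rotvec()); shot("w2")
for i,f in enumerate(ims): cv2.imwrite(f"pics/w{i+1}.png",cv2.resize(f,(784,588),interpolation=3)[:,:,::-1])
E
```

```text
w1 [0.4469 0.0266 0.27  ] 3.4
w2 [0.4478 0.2159 0.1999] 4.25
```

View pics/w1.png

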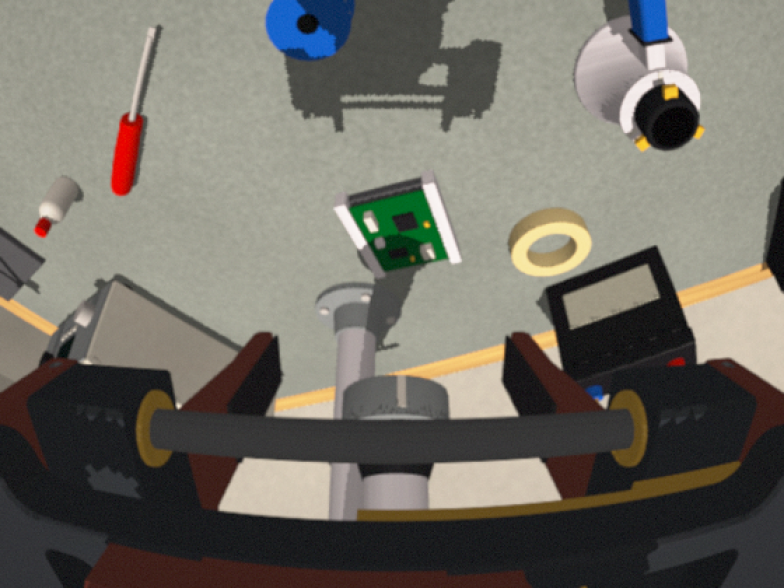

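View pics/w2.png

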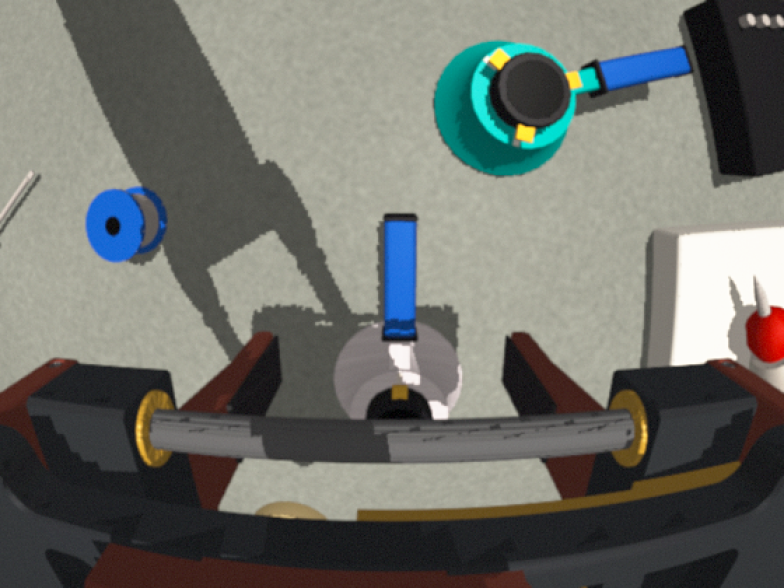

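```bash
python3 - <<'E'
from h import *
from scipy.optimize import least_squares
def ld(n):
    d=np.load(f"pics/{n}.npz"); return d,(d["p"],R.from_quat(d["q"]))
c,T=ld("w2"); s=1/1.4
for n,u,v,z in[("end",400.5,222,.063),("root",400,328,.063),("lug",399.5,388,.083),("mouthL",335,375,0),("mouthR",463,375,0)]: print(n,onz(c,u*s,v*s,z,T).round(4))
c,T=ld("w1")
# stripe mid on collar, silhouettes
ob=np.array([343,448,402.])*s
def pts(q,zz=.215):
    x,y,b=q; C=np.array([x,y,zz]); a=np.radians(np.arange(0,360,1))
    P=[proj(c,C+[.044*np.cos(k),.044*np.sin(k),0],T)[0] for k in a]
    S=proj(c,C+[.044*np.cos(b),.044*np.sin(b),0],T)
    return min(P),max(P),S[0],S[1]
r=least_squares(lambda q:np.array(pts(q)[:3])-ob,[.62,-.074,2.5]); print(r.x,np.degrees(r.x[2]),r.cost,np.array(pts(r.x))*1.4)
for y in(-.072,-.074): 
  q=least_squares(lambda q:np.array(pts([.62,q[0],q[1]])[:3])-ob,[-.074,2.5]); print(q.x,np.degrees(q.x[1]),q.fun)
# lower/upper rim near edges and board corners
C=np.array([.62,-.074]); u=np.array([np.cos(2.5),np.sin(2.5)])*.044
for z in(.205,.238): print(z,np.array(proj(c,[*(C+u),z],T))*1.4)
E
python3 - <<'E'
import cv2
f=cv2.imread("pics/w1.png")[340:480,300:500]
cv2.imwrite("pics/w1c.png",cv2.resize(f,None,fx=3.5,fy=3.5,interpolation=3))
E
```

```text
end [0.4109 0.2261 0.063 ]
root [0.4836 0.2179 0.063 ]
lug [0.5197 0.2133 0.083 ]
mouthL [0.543  0.1553 0.    ]
mouthR [0.5559 0.2668 0.    ]
[ 0.62739104 -0.07232039  2.51701077] 144.2140942074797 4.8467614016778965e-27 [343.         448.         402.         391.46913864]
[-0.06821549  2.51822829] 144.2838529088009 [-8.06373822e-01  7.14990668e-01 -8.52651283e-13]
[-0.06821549  2.51822829] 144.2838529088009 [-8.06373822e-01  7.14990668e-01 -8.52651283e-13]
0.205 [396.17288192 376.49012635]
0.238 [396.37563667 417.69110912]
```

View pics/w1c.png

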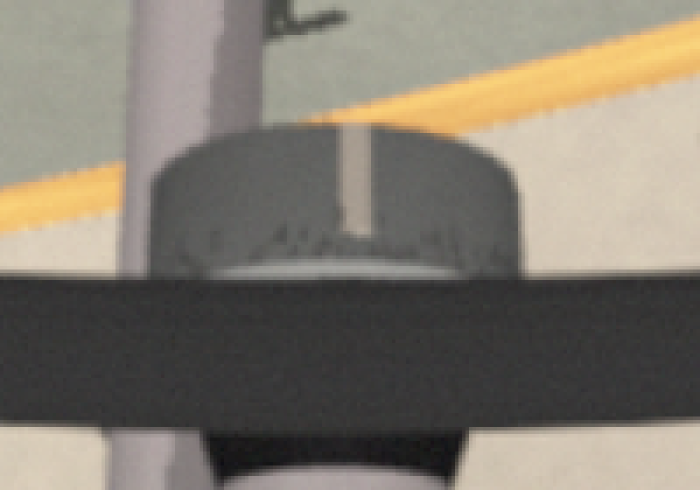

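```bash
cat >> h.py <<'E'
def hood_to(o,b,vel=.1,line=True,dr=.1,dz=.0187):
    "move so that hood origin is at o with handle at bearing b (rad)"
    g=np.array(o)+[dr*np.cos(b),dr*np.sin(b),.05-dz]; q=down(b).as_rotvec()
    bot.line_to(g,q,vel) if line else bot.movep(g,q)
def st(m=""):
    p,q=pose(); print(m,"t",round(t.current_clock(),2),p.round(4),"F",np.round(t.current_force(),1),"M",np.round(t.current_wrist_torque(),2),"gap",round(t.current_finger_gap(),4))
E
python3 - <<'E'
from h import *
b=np.radians(173.6); o=np.array([.55,.21,0])
hood_to(o+[0,0,.12],b,.2); hood_to(o,b,.12); st("at")
jaws.move_gripper(.015,60); st("grip")
hood_to(o+[0,0,.1],b,.12); st("lift")
b2=np.radians(144.2); C=np.array([.6225,-.072,0])
hood_to(C+.10*np.array([np.cos(b2),np.sin(b2),0])+[0,0,.1],b2,.15); bot.sleep(.3); st("near")
ims=[eyes.camera(n)["frame"] for n in("top","scene")]
a=cv2.resize(ims[0][120:230,210:350],None,fx=5.5,fy=5.5,interpolation=3)
s=cv2.resize(ims[1][150:300,230:350],None,fx=4,fy=4,interpolation=3)
np.savez("pics/near.npz",top=ims[0],scene=ims[1])
cv2.imwrite("pics/n1.png",a[:,:,::-1]); cv2.imwrite("pics/n2.png",s[:,:,::-1])
E
```

```text
at t 5.79 [0.4512 0.2214 0.0323] F [0.1 0.9 0.1] M [-0.    0.01 -0.02] gap 0.0877
grip t 6.82 [0.4506 0.2211 0.0313] F [ 0.2 -0.7 -0.4] M [-0.01 -0.04 -0.05] gap 0.0214
lift t 7.8 [0.4501 0.221  0.1301] F [-0.7 -0.5 -1.9] M [0.01 0.24 0.  ] gap 0.0219
near t 9.43 [0.4603 0.0454 0.1313] F [ 0.  -0.1 -2.3] M [ 0.09  0.17 -0.02] gap 0.0219
```

View pics/n1.png

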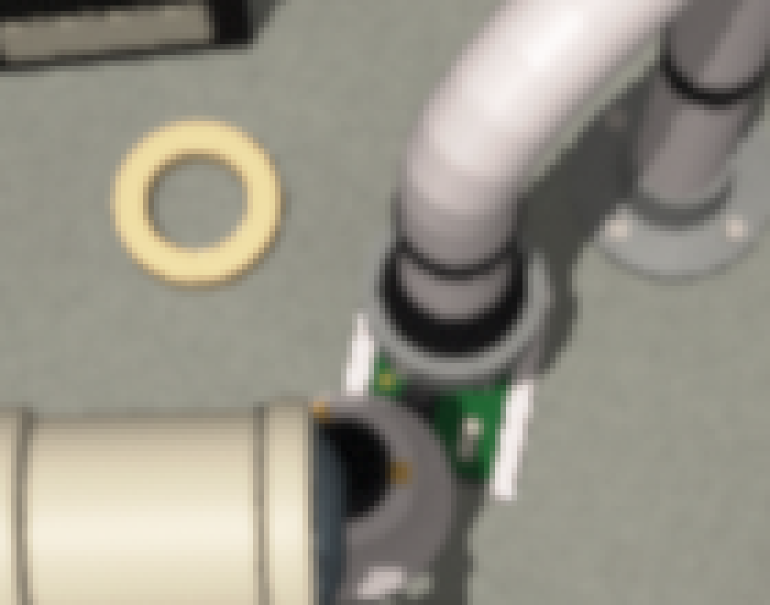

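```bash
python3 - <<'E'
from h import *
p,Q=pose(); c=eyes.camera("top"); f=lambda u,v:(210+u/5.5,120+v/5.5)
x=Q.apply([1,0,0]); b=np.arctan2(x[1],x[0]); o=p-.1*np.array([np.cos(b),np.sin(b),0]); o[2]=p[2]+.0187-.05
print("origin",o,np.degrees(b))
for k,uv in((120,(402,471)),(240,(321,408))):
    a=b+np.radians(k); print("lug pred",o[:2]+.0295*np.array([np.cos(a),np.sin(a)]),"obs",onz(c,*f(*uv),o[2]+.083)[:2])
# collar outline: model prediction in this crop of outer circle at z=.238 & .205
for C in((.6206,-.0742),(.6206,-.070)):
  for z in(.205,.238):
    P=np.array([proj(c,[C[0]+.044*np.cos(a),C[1]+.044*np.sin(a),z]) for a in np.linspace(0,6.28,181)]); P=(P-[210,120])*5.5
    print(C,z,"L,R,bottom",P[:,0].min().round(),P[:,0].max().round(),P[:,1].max().round())
E
```

```text
origin [ 0.54140613 -0.01321438  0.09998622] 144.22927036252972
lug pred [ 0.53843996 -0.04256488] obs [ 0.53789362 -0.04492757]
lug pred [ 0.56830749 -0.00110791] obs [ 0.56986616 -0.00505296]
(0.6206, -0.0742) 0.205 L,R,bottom 371.0 551.0 384.0
(0.6206, -0.0742) 0.238 L,R,bottom 370.0 555.0 368.0
(0.6206, -0.07) 0.205 L,R,bottom 362.0 543.0 384.0
(0.6206, -0.07) 0.238 L,R,bottom 361.0 546.0 368.0
```

View pics/n2.png

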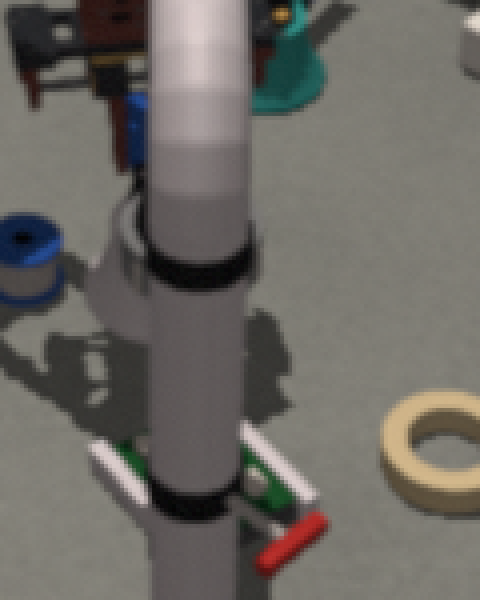

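```bash
cat >> h.py <<'E'
def rise(C,b,z0,z1,F0,step=.0015,fz=5,fxy=4):
    "raise hood origin (relative to the mouth) until contact; returns last z"
    for z in np.arange(z0,z1+1e-6,step):
        hood_to([C[0],C[1],.205+z],b,.02); d=np.array(t.current_force())-F0
        print(f"{z*1e3:.1f} dF",d.round(1),"dz",round((t.current_ee_pos()[2]-(.205+z+.0313))*1e3,2))
        if -d[2]>fz or np.hypot(d[0],d[1])>fxy: break
    return z
E
python3 - <<'E'
from h import *
b=np.radians(144.2); C=[.6218,-.0707]
hood_to([*C,.1],b,.08); hood_to([*C,.205-.090],b,.04); bot.sleep(.3); st("under")
F0=np.array(t.current_force()); np.save("F0.npy",F0)
rise(C,b,-.088,-.074,F0); st(); print(np.round(t.current_wrist_torque(),2))
E
```

```text
under t 11.78 [ 0.5405 -0.0122  0.146 ] F [ 0.1  0.7 -1.2] M [-0.    0.14  0.01] gap 0.0215
-88.0 dF [-0.1 -0.7 -0.8] dz 0.25
-86.5 dF [-1.3 -0.5 -2.7] dz -0.2
-85.0 dF [-0.1 -0.5 -4.5] dz -0.79
-83.5 dF [-1.  -0.4 -6.7] dz -0.7
 t 12.78 [ 0.5401 -0.012   0.1521] F [-0.9  0.3 -7.9] M [ 0.53  0.91 -0.04] gap 0.0215
[ 0.53  0.91 -0.04]
```

```bash
cat >> h.py <<'E'
def avg(n=8):
    L=[]
    for _ in range(n): bot.sleep(.02); L.append(np.r_[t.current_force(),t.current_wrist_torque()])
    return np.mean(L,0)
def contact(W,W0):
    d=W-W0; p=t.current_ee_pos(); return d, np.array([p[0]-d[4]/d[2],p[1]+d[3]/d[2]])
E
python3 - <<'E'
from h import *
b=np.radians(144.2); C=np.array([.6218,-.0707])
for i in range(4):
    hood_to([*C,.205-.092],b,.03); bot.sleep(.2); W0=avg(); print("W0",W0.round(2))
    z=rise(C,b,-.089,-.0765,W0[:3],.0015,3.5,4)
    W=avg(); d,P=contact(W,W0); v=P-C; print("C",C.round(4),"z",z,"d",d.round(2),"contact rel",v.round(3),np.degrees(np.arctan2(v[1],v[0])).round(),t.current_clock())
    if z>-.0785: break
    C=C-.0015*v/np.linalg.norm(v)
E
```

```text
W0 [ 0.12  0.01 -1.97  0.08  0.17 -0.  ]
-89.0 dF [ 0.2 -1.1  0.1] dz 0.31
-87.5 dF [-0.8 -0.1 -0.5] dz 0.14
-86.0 dF [-0.  -0.7 -1.5] dz 0.15
-84.5 dF [-0.7  0.1 -1.5] dz -0.46
-83.0 dF [ 0.5  0.2 -4.5] dz -0.8
C [ 0.6218 -0.0707] z -0.08299999999999999 d [-0.2   0.12 -5.11  0.36  0.51  0.01] contact rel [ 0.018 -0.012] -33.0 14.9833
W0 [ 0.13  0.24 -2.04  0.08  0.16  0.02]
-89.0 dF [-0.5 -0.6 -0.7] dz 0.34
-87.5 dF [-1.3  0.   0.2] dz 0.13
-86.0 dF [-0.6  0.1 -0.7] dz 0.14
-84.5 dF [-0.3 -0.3 -0.6] dz -0.11
-83.0 dF [ 0.1 -1.  -4.2] dz -0.73
C [ 0.6205 -0.0699] z -0.08299999999999999 d [ 0.04 -0.37 -4.1   0.28  0.36 -0.02] contact rel [ 0.006 -0.01 ] -61.0 17.2
W0 [-0.19 -0.11 -2.12  0.08  0.14 -0.  ]
-89.0 dF [ 0.3 -0.1 -0.3] dz 0.31
-87.5 dF [-0.1  0.3  1.3] dz 0.14
-86.0 dF [ 0.5  0.5 -0.7] dz 0.14
-84.5 dF [-0.2  0.5  1. ] dz 0.14
-83.0 dF [ 0.2 -0.2 -0.3] dz -0.13
-81.5 dF [-2.6  1.7 -2.8] dz -0.48
-80.0 dF [-4.4  2.8 -1.5] dz -0.07
C [ 0.6198 -0.0686] z -0.07999999999999999 d [-4.58  2.01 -1.63  0.36  0.76 -0.13] contact rel [ 0.386 -0.16 ] -22.0 19.9167
W0 [-0.05  0.28 -2.39  0.09  0.18  0.02]
-89.0 dF [ 0.4  0.2 -0.8] dz 0.34
-87.5 dF [-0.3  0.2  0.6] dz 0.14
-86.0 dF [ 0.3 -1.1 -0.6] dz 0.14
-84.5 dF [-0.2  0.   0.9] dz 0.17
-83.0 dF [-0.4 -0.9  0.6] dz 0.18
-81.5 dF [-0.8 -1.3  0.1] dz 0.14
-80.0 dF [-0.9  0.4  1.6] dz 0.13
-78.5 dF [-1.  -0.2 -0.4] dz -0.04
-77.0 dF [-1.5  0.9  0.2] dz -0.11
C [ 0.6184 -0.068 ] z -0.07699999999999999 d [-1.9   0.38 -0.35  0.17  0.26 -0.04] contact rel [ 0.668 -0.427] -33.0 23.2333
```

```bash
cat > tw.py <<'E'
from h import *
def twist(C,b0,angs,z,W0,lim=.45):
    for a in angs:
        b=b0+np.radians(a); hood_to([*C,.205+z],b,.05); d=avg(3)-W0; p=np.array(t.current_ee_pos())
        Tz=d[5]+(p[0]-C[0])*d[1]-(p[1]-C[1])*d[0]
        x=pose()[1].apply([1,0,0]); print(f"a {a:.1f} ach {np.degrees(np.arctan2(x[1],x[0])-b0)%360:.1f} Tz {Tz:.2f} F",d[:3].round(1),"M",d[3:].round(2),"zerr",round((p[2]-.205-z-.0313)*1e3,2),flush=True)
        if abs(Tz)>lim or np.hypot(*d[:2])>9 or abs(d[2])>12: return a,False
    return a,True
E
python3 - <<'E'
from tw import *
C=np.array([.6179,-.0678]); b=np.radians(144.2); W0=np.array([-.05,.1,-2.1,.08,.16,.01])
z=rise(C,b,-.0755,-.066,W0[:3],.0019,8,6); d,_=contact(avg(),W0); print(z,d.round(2),t.current_clock())
if z>-.0665 and np.hypot(*d[:2])<5: print(twist(C,b,[2,5,8,12],-.066,W0),t.current_clock())
E
```

```text
-75.5 dF [-0.4  0.2  0.6] dz 0.38
-73.6 dF [ 0.7  0.  -2.4] dz -0.27
-71.7 dF [ 0.9 -0.4 -2.2] dz -0.19
-69.8 dF [ 0.6 -0.7 -3. ] dz 0.01
-67.9 dF [ 0.3 -0.9 -3.5] dz -0.0
-66.0 dF [ 0.5 -0.5 -4.9] dz 0.01
-0.066 [ 0.49 -0.18 -4.26  0.2   0.23  0.  ] 24.8667
a 2.0 ach 2.0 Tz -0.01 F [ 1.6  1.  -4.3] M [0.36 0.18 0.17] zerr -0.05
a 5.0 ach 4.9 Tz -0.03 F [ 0.2  1.4 -4. ] M [0.37 0.3  0.11] zerr -0.0
a 8.0 ach 7.9 Tz -0.06 F [ 0.7  1.1 -4.5] M [0.31 0.34 0.07] zerr -0.01
a 12.0 ach 11.9 Tz -0.00 F [ 0.2  0.5 -5.1] M [0.23 0.37 0.05] zerr 0.0
(12, True) 26.125
```

```bash
python3 - <<'E'
from tw import *
C=np.array([.6179,-.0678]); b=np.radians(144.2); W0=np.array([-.05,.1,-2.1,.08,.16,.01])
print(twist(C,b,[17,22,27,32,37,42,45,47,48.5,50,51.5,53,54.5,56,57.5,59],-.066,W0),t.current_clock())
E
```

```text
a 17.0 ach 16.8 Tz -0.09 F [ 0.4  0.9 -4.5] M [0.18 0.38 0.01] zerr -0.02
a 22.0 ach 21.8 Tz 0.05 F [-0.2 -0.  -4.4] M [0.07 0.33 0.05] zerr -0.01
a 27.0 ach 26.9 Tz 0.03 F [ 0.7 -0.2 -4.9] M [0.06 0.33 0.02] zerr -0.01
a 32.0 ach 31.9 Tz 0.05 F [-0.1 -0.  -4.3] M [0.01 0.39 0.05] zerr -0.03
a 37.0 ach 36.8 Tz 0.03 F [-0.  -0.3 -4.3] M [-0.14  0.41 -0.  ] zerr -0.02
a 42.0 ach 41.8 Tz -0.00 F [-0.6 -0.6 -4.7] M [-0.24  0.49 -0.06] zerr -0.02
a 45.0 ach 44.9 Tz 0.03 F [-0.8 -0.4 -4.3] M [-0.23  0.48  0.01] zerr -0.03
a 47.0 ach 46.9 Tz 0.07 F [-0.7 -0.5 -4.8] M [-0.17  0.55  0.03] zerr -0.0
a 48.5 ach 48.4 Tz 0.00 F [-1.2  0.3 -4.9] M [-0.11  0.5   0.05] zerr -0.02
a 50.0 ach 49.9 Tz 0.01 F [-0.4  0.2 -4.3] M [-0.09  0.5   0.04] zerr -0.02
a 51.5 ach 51.4 Tz -0.16 F [-3.  -0.9 -4.2] M [-0.3   0.76 -0.16] zerr -0.02
a 53.0 ach 52.9 Tz -0.14 F [-4.7 -2.6 -4.3] M [-0.5   0.95 -0.25] zerr -0.09
a 54.5 ach 54.4 Tz -0.27 F [-6.5 -3.1 -3.6] M [-0.64  1.13 -0.36] zerr -0.08
a 56.0 ach 55.8 Tz -0.61 F [-8.2 -2.7 -3.1] M [-0.52  1.32 -0.58] zerr -0.09
(56, False) 30.7833
```

```bash
python3 - <<'E'
from tw import *
C=np.array([.6179,-.0678]); b=np.radians(144.2+51.5); W0=np.array([-.05,.1,-2.1,.08,.16,.01])
twist(C,np.radians(144.2),[54,51.5],-.066,W0,1)
for z in(-.068,-.070,-.0715,-.073,-.0738):
    hood_to([*C,.205+z],b,.02); d=avg(4)-W0; print(z,d.round(2))
    if d[2]>4: break
print(t.current_clock())
E
```

```text
a 54.0 ach 53.9 Tz -0.28 F [-4.3 -3.7 -4.8] M [-0.76  0.96 -0.49] zerr -0.21
a 51.5 ach 51.5 Tz -0.12 F [-0.9 -3.2 -4.6] M [-0.61  0.54 -0.4 ] zerr 0.01
-0.068 [-1.46 -3.89 -1.63 -0.52  0.29 -0.37]
-0.07 [-3.43 -3.73  2.4  -0.38  0.01 -0.36]
-0.0715 [-4.07 -3.89  4.66 -0.24 -0.08 -0.3 ]
32.3333
```

```bash
python3 - <<'E'
from tw import *
C=np.array([.6179,-.0678]); b0=np.radians(144.2); W0=np.array([-.05,.1,-2.1,.08,.16,.01]); z=-.066
a=51.5
for i in range(16):
    b=b0+np.radians(a); hood_to([*C,.205+z],b,.03); d=avg(4)-W0; p=np.array(t.current_ee_pos())
    Tz=d[5]+(p[0]-C[0])*d[1]-(p[1]-C[1])*d[0]; print(f"a {a} C {C.round(4)} Tz {Tz:.2f}",d.round(2),flush=True)
    f=np.hypot(*d[:2])
    if f>10 or abs(Tz)>.5: break
    if f>2.2: C=C+.00015*d[:2]
    else: a+=1
    if a>61: break
print(a,C,t.current_clock())
E
```

```text
a 51.5 C [ 0.6179 -0.0678] Tz -0.03 [ 0.5  -3.26 -3.32 -0.61  0.14 -0.36]
a 51.5 C [ 0.618  -0.0683] Tz -0.06 [ 1.9  -1.12 -3.77 -0.36  0.18 -0.22]
a 51.5 C [ 0.6183 -0.0685] Tz -0.14 [-0.39 -0.01 -4.56 -0.17  0.42 -0.13]
a 52.5 C [ 0.6183 -0.0685] Tz -0.14 [-2.77 -0.24 -4.78 -0.32  0.73 -0.08]
a 52.5 C [ 0.6178 -0.0685] Tz -0.10 [-1.06 -0.66 -5.22 -0.28  0.62 -0.14]
a 53.5 C [ 0.6178 -0.0685] Tz -0.13 [-3.18 -2.06 -5.17 -0.44  0.81 -0.23]
a 53.5 C [ 0.6174 -0.0688] Tz -0.05 [ 0.27 -1.69 -5.42 -0.4   0.53 -0.22]
a 54.5 C [ 0.6174 -0.0688] Tz -0.14 [-1.26 -2.16 -5.72 -0.44  0.69 -0.3 ]
a 54.5 C [ 0.6172 -0.0691] Tz -0.22 [ 0.16 -0.39 -5.25 -0.29  0.54 -0.26]
a 55.5 C [ 0.6172 -0.0691] Tz -0.52 [-1.39  0.83 -4.96 -0.15  0.71 -0.39]
55.5 [ 0.61718001 -0.06912497] 35.5833
```

```bash
python3 - <<'E'
from tw import *
C=np.array([.6172,-.0691]); b0=np.radians(144.2); W0=np.array([-.05,.1,-2.1,.08,.16,.01])
twist(C,b0,[54],-.066,W0,1); b=b0+np.radians(54)
for z in(-.068,-.0695,-.071,-.072,-.073,-.0738):
    hood_to([*C,.205+z],b,.02); d=avg(4)-W0; print(z,d.round(2),round((t.current_ee_pos()[2]-.205-z-.0313)*1e3,2))
    if d[2]>5: break
print(t.current_clock())
E
```

```text
a 54.0 ach 54.0 Tz -0.01 F [-0.5 -1.7 -5.3] M [-0.39  0.52 -0.16] zerr 0.14
-0.068 [-0.76 -1.79 -3.06 -0.37  0.34 -0.18] 0.33
-0.0695 [ 0.19 -1.7  -2.31 -0.38  0.22 -0.18] 0.16
-0.071 [ 0.18 -1.8  -1.99 -0.36  0.16 -0.2 ] -0.01
-0.072 [ 0.33 -1.55  0.05 -0.31 -0.05 -0.21] 0.47
-0.073 [-0.49 -1.73  3.34 -0.17 -0.4  -0.22] 0.8
-0.0738 [-1.86 -1.29  7.57  0.03 -0.68 -0.18] 1.03
37.7833
```

```bash
python3 - <<'E'
from tw import *
C=np.array([.6172,-.0691]); b=np.radians(144.2+54); o=np.array([*C,.205-.0722])
hood_to(o,b,.02); print((avg(4)-np.array([-.05,.1,-2.1,.08,.16,.01])).round(2))
jaws.move_gripper(.05); st("open")
u=np.array([np.cos(b),np.sin(b),0])
hood_to(o+.10*u,b,.08); st("out")
bot.line_to(t.current_ee_pos()+np.array([0,0,.12]),None,.15); st("up")
bb=np.radians(165); p=np.array([.618,-.069,0])+.2*np.array([np.cos(bb),np.sin(bb),0]);p[2]=.27
for bb in np.radians([165,160,155,150]):
    p=np.array([.618,-.069,0])+.2*np.array([np.cos(bb),np.sin(bb),0]);p[2]=.25
    q=down(bb,-.7).as_rotvec()
    if bot.inverse_kinematics(p,q) is not None: break
bot.movep(p,q); T=pose(); c=eyes.camera("wrist"); print(np.degrees(bb),t.current_clock())
f=cv2.resize(c["frame"][150:340,150:410],None,fx=3,fy=3,interpolation=3)[::-1,::-1,::-1]; cv2.imwrite("pics/fin.png",f)
np.savez("pics/fin.npz",p=T[0],q=T[1].as_quat(),frame=c["frame"],K=c["K"],hand_eye=c["hand_eye"])
E
```

```text
[ 1.15 -1.6   4.71 -0.16 -0.75 -0.21]
open t 38.73 [ 0.5222 -0.1003  0.1641] F [0.3 0.5 0.1] M [ 0.04 -0.02  0.02] gap 0.0504
out t 40.13 [ 0.4274 -0.1315  0.164 ] F [0.4 0.1 0.3] M [0.04 0.03 0.01] gap 0.0501
up t 41.08 [ 0.4273 -0.1314  0.283 ] F [ 0.5  0.  -0.2] M [0.04 0.02 0.02] gap 0.0498
150.0 42.5083
```

View pics/fin.png

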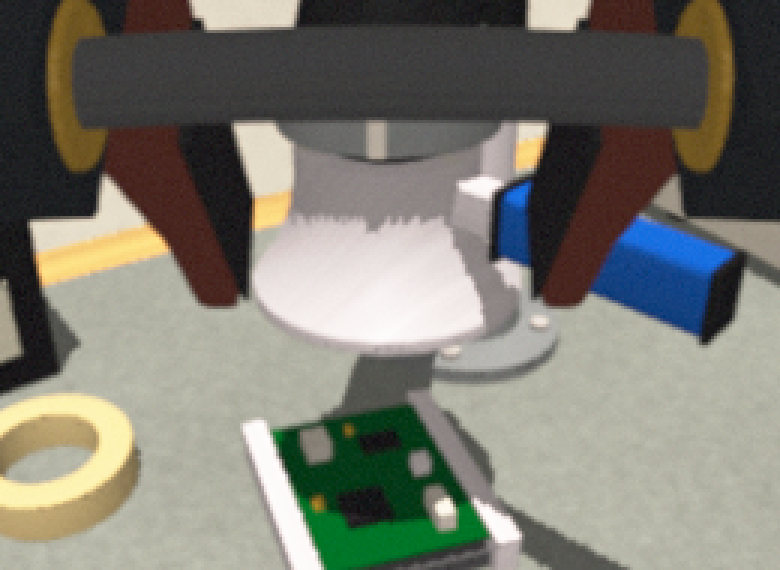

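```bash
python3 - <<'E'
from h import *
d=np.load("pics/fin.npz"); T=(d["p"],R.from_quat(d["q"]))
f=d["frame"][150:340,150:410]; f=cv2.resize(f,None,fx=3,fy=3,interpolation=3)[:,:,::-1].copy()
a=np.linspace(0,2*np.pi,721)
def circ(r,z,col,C=(.6175,-.069)):
    P=np.array([proj(d,[C[0]+r*np.cos(k),C[1]+r*np.sin(k),z],T) for k in a]); P=((P-[150,150]+.5)*3).astype(int)
    cv2.polylines(f,[P],True,col,1)
circ(.056,.205-.073,(0,0,255)); circ(.056,.205-.069,(255,0,0)); circ(.044,.205,(0,200,0))
b=np.radians(198.2); u=np.array([np.cos(b),np.sin(b)]);v=np.array([-u[1],u[0]])
for z in(.063,.037):
    P=np.array([proj(d,[*(np.array([.6175,-.069])+r*u+s*.011*v),.205-.073+z],T) for r,s in((.06,-1),(.146,-1),(.146,1),(.06,1))]); cv2.polylines(f,[((P-[150,150]+.5)*3).astype(int)],True,(0,255,255),1)
cv2.imwrite("pics/fin2.png",f[::-1,::-1])
E
```

```text
(no output)
```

View pics/fin2.png

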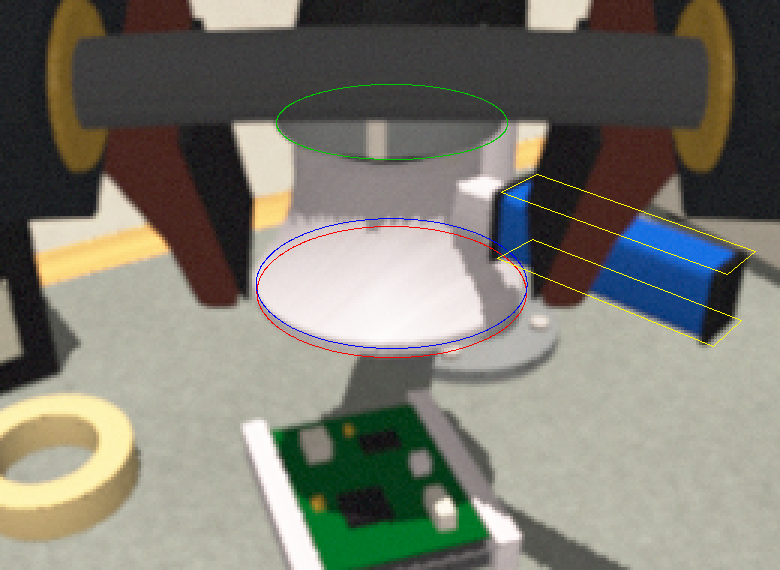

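```bash
python3 - <<'E'
from h import *
from scipy.optimize import least_squares
d=np.load("pics/fin.npz"); T=(d["p"],R.from_quat(d["q"]))
g=cv2.cvtColor(d["frame"],cv2.COLOR_RGB2GRAY)[::-1,::-1].astype(float)  # upright view
# flipped coords: col'=559-c,row'=419-r ; crop fin: col'=  (x/3)+(560-410), row'=y/3+(420-340)
pts=[]
for x in range(262,470,8):
    c=int(x/3+150); col=g[:,c]; lo=int(285/3+80); hi=int(362/3+80)
    k=np.diff(cv2.GaussianBlur(col[:,None],(1,3),0)[:,0])[lo:hi]
    # outer (last) strong falling edge
    i=np.argmin(k); pts.append((c,lo+i+.5,k[i]))
pts=np.array(pts); print([(round((p[0]-150)*3),round((p[1]-80)*3),round(p[2])) for p in pts])
pts=pts[np.abs(pts[:,2])>8]; obs=np.c_[559-pts[:,0],419-pts[:,1]]
a=np.linspace(0,2*np.pi,361)
def model(q):
    x,y,z,tx,ty=q; M=R.from_rotvec([tx,ty,0])
    P=M.apply(np.c_[.056*np.cos(a),.056*np.sin(a),0*a])+[x,y,z]
    return np.array([proj(d,p,T) for p in P])
from scipy.spatial import cKDTree
def res(q,w=1):
    P=model(q); P=np.concatenate([P[:-1]+(P[1:]-P[:-1])*k for k in(0,.25,.5,.75)]); return np.r_[cKDTree(P).query(obs)[0],(np.array(q[:2])-[.6178,-.069])/.001*w, (q[2]-.1325)/.002*w, np.array(q[3:])/.05*w]
r=least_squares(res,[.6178,-.069,.1325,0,0],diff_step=1e-3,x_scale=[.001,.001,.001,.01,.01]); print(r.x.round(4),r.fun.round(2),"depth",r.x[2]-.205)
E
```

```text
[(261, 302, -24), (270, 310, -27), (276, 316, -25), (285, 320, -23), (294, 326, -26), (300, 328, -25), (309, 332, -25), (318, 334, -23), (324, 334, -24), (333, 338, -24), (342, 340, -24), (348, 340, -25), (357, 340, -24), (366, 352, -32), (372, 356, -28), (381, 356, -33), (390, 356, -32), (396, 352, -29), (405, 352, -31), (414, 352, -31), (420, 352, -34), (429, 350, -31), (438, 338, -22), (444, 338, -22), (453, 352, -27), (462, 332, -23)]
[ 0.6182 -0.0693  0.135   0.0313 -0.0283] [ 0.48  0.17  0.39  0.53  0.31  0.31  0.59  0.7   1.32  1.19  0.93  1.34
  1.87  1.68  2.46  2.21  2.06  1.01  1.02  1.11  1.23  0.51  3.07  2.74
  2.74  3.34  0.4  -0.31  1.24  0.63 -0.57] depth -0.07002448779129652
```

```bash
python3 - <<'E'
from h import *
C=np.array([.6178,-.069,.19]); c=eyes.camera("wrist"); H=np.array(c["hand_eye"]); best=[]
for B in range(100,176,5):
  for tl in(-.8,-.9,-1.,-1.1,-1.2,-1.3):
    for D in(.3,.34):
      for zc in(.2,.22,.25):
        u=np.array([np.cos(np.radians(B)),np.sin(np.radians(B)),0]); Q=down(np.radians(B),tl)
        p=C+u*D; p[2]=zc; p=p-Q.apply(H[:3,3]); px=proj(c,C,(p,Q))
        if p[2]<.06 or px[1]>285: continue
        if bot.inverse_kinematics(p,Q.as_rotvec()) is not None: best.append((zc,B,tl,D,p.round(3).tolist(),int(px[1])))
best.sort(); print(len(best),best[:6],best[-3:])
if best:
    zc,B,tl,D,p,_=best[0]; q=down(np.radians(B),tl).as_rotvec()
    bot.movep(p,q); bot.sleep(.1); T=pose(); c=eyes.camera("wrist"); st()
    np.savez("pics/g.npz",p=T[0],q=T[1].as_quat(),frame=c["frame"],K=c["K"],hand_eye=c["hand_eye"])
    f=c["frame"].copy(); f=f[::-1,::-1]; cv2.imwrite("pics/g.png",cv2.resize(f[120:345,140:420],None,fx=2.6,fy=2.6,interpolation=3)[:,:,::-1])
E
```

```text
233 [(0.2, 100, -1.3, 0.3, [0.595, 0.055, 0.224], 202), (0.2, 100, -1.3, 0.34, [0.588, 0.095, 0.224], 203), (0.2, 100, -1.2, 0.3, [0.596, 0.054, 0.207], 234), (0.2, 100, -1.2, 0.34, [0.589, 0.093, 0.207], 235), (0.2, 100, -1.1, 0.3, [0.596, 0.054, 0.189], 267), (0.2, 100, -1.1, 0.34, [0.589, 0.093, 0.189], 268)] [(0.25, 145, -0.9, 0.3, [0.51, 0.006, 0.205], 278), (0.25, 150, -1.0, 0.3, [0.508, -0.006, 0.222], 246), (0.25, 150, -0.9, 0.3, [0.504, -0.004, 0.205], 278)]
 t 43.98 [0.5949 0.0545 0.2258] F [ 0.4 -0.2  0.4] M [ 0.43  0.11 -0.03] gap 0.0498
```

View pics/g.png

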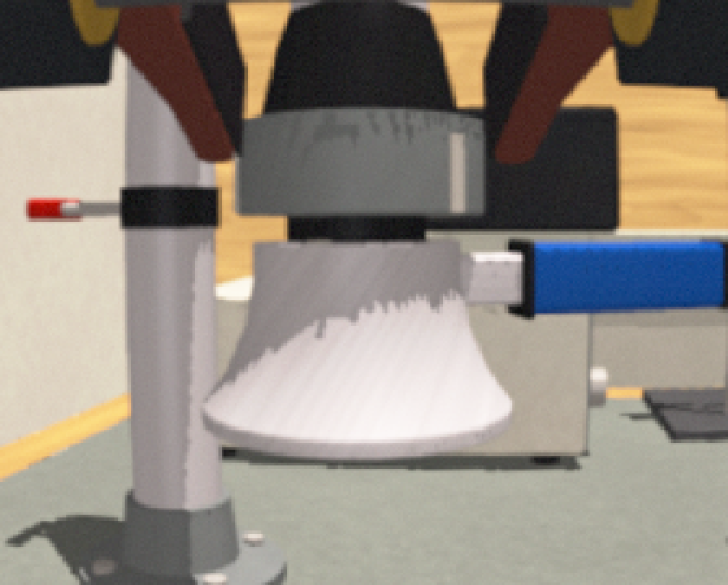

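```bash
python3 - <<'E'
from h import *
st(); workorder.job_done()
E
```

```text
t 43.98 [0.5949 0.0545 0.2258] F [ 0.4 -0.2  0.4] M [ 0.43  0.11 -0.03] gap 0.0498
the job is handed in; nothing more can be done
```

The hood is hanging locked in the collar, and I handed the job in at about 44 s of the 72 s allowed.

**What I did:**
- I gripped the handle at 60 N and found the notch from the white stripe, at about 144° world bearing.
- I centred the neck by feel, with up to about 7 N of contact. I then pushed it up on the seal (about 4–5 N) and turned it anticlockwise.
- The first attempt to lower it failed. The hood was a few millimetres off-centre, so it met a stop early and rested about 2 mm too high.
- I raised it again, recentred using the side forces, and turned it to a clean stop at about 55° with 0.5 N m of twist. It then dropped in, and I let go and backed off along the handle.
- I saw at most about 9 N sideways and 8 N vertical at the wrist, against the 40 N limit on the arm.

**Last checks:**
- **Close side view:** the hood hangs level. The gap between shoulder and collar is about 8–9 mm, which puts the hood's origin about 72–73 mm below the mouth, inside the 71–75.5 mm band. Tilt is roughly 0.02 rad, against a limit of 0.06.
- **Robot:** the gripper is about 8 cm clear of the collar and reads no contact force. The board and tape looked undisturbed.
- **Disagreement:** an earlier fit from a partly hidden view gave about 70 mm and 0.04 rad. Its edges were ambiguous, so I relied on the later, clearer view.
- **Not checked:** I did not confirm the other bench items in a final picture, and I judged the hood to be at rest from single pictures only.

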